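# Pack the painter's box

### The job

Pack the painter's wooden box: lay the full big tube, the full small tube and the charcoal carton flat, and stand the low jar upright, each fully down in the liner pocket cut to its shape. Leave the squeezed-out tube and the tall bottle standing or lying where they are, do not tip the jar over on the way, and let go of everything at the end.

Things in the scene. Friction and masses are not known exactly. Their poses are not given: they have to be found in the camera images.
- big_tube: Full large paint tube, aluminium with blue band and black screw cap, lying flat on the table: 100 mm long; belly 31 mm wide, 26 mm high (from 28 mm on the cap side of the origin to 14 mm on the tail side), flattening to a 34 mm wide crimped tail; 110 g. Origin: middle of its length, on its underside; x from cap to tail, z up.
- small_tube: Full small paint tube, like the big one, lying flat: 70 mm long; belly 22 mm wide, 20 mm high (from 20 mm on the cap side of the origin to 10 mm on the tail side), tail 24 mm wide; 45 g. Origin: middle of its length, on its underside; x from cap to tail, z up.
- carton: Small closed cardboard carton of charcoal with a paper band, lying on the table: 54 mm (x) x 40 mm (y) x 24 mm high; 60 g. Origin: centre of its underside; z up.
- low_jar: Low round glass jar of painting medium with a wide black lid, upright on the table: 44 mm diameter, 38 mm high; 90 g. Origin: centre of its underside; z up.
- liner_long: Cork liner, 128 (x) x 78 (y) x 10 mm, fixed in a bay of the wooden paint box; pocket in its middle 116 x 50 mm (x, y), for the big tube, 5 mm deep. Origin: centre of its underside, 6 mm above the table; pocket floor 5 mm, top 10 mm above it. z up. Paint box: fixed, 284 x 212 mm, walls 8 mm thick, 22 mm high.
- liner_small: Cork liner, 128 (x) x 78 (y) x 10 mm, fixed in a bay of the wooden paint box; pocket in its middle 86 x 38 mm (x, y), for the small tube, 5 mm deep. Origin: centre of its underside, 6 mm above the table; pocket floor 5 mm, top 10 mm above it. z up. Which liner is in which of the four bays changes.
- liner_oblong: Cork liner, 128 (x) x 78 (y) x 10 mm, fixed in a bay of the wooden paint box; pocket in its middle 70 x 56 mm (x, y), for the carton, 5 mm deep. Origin: centre of its underside, 6 mm above the table; pocket floor 5 mm, top 10 mm above it. z up. Bay centres: 132 mm apart along x, 82 mm along y.
- liner_round: Cork liner, 128 (x) x 78 (y) x 10 mm, fixed in a bay of the wooden paint box; pocket in its middle round, 60 mm in diameter, for the low jar, 5 mm deep. Origin: centre of its underside, 6 mm above the table; pocket floor 5 mm, top 10 mm above it. z up. 
- spent_tube: To be left alone: a used-up paint tube, squeezed flat (7 mm), its tail rolled up into a 17 mm thick roll, black cap 20 mm in diameter; 84 mm long, 35 mm wide. Origin: near the middle of its length, on its underside; x from cap to tail, z up.
- tall_bottle: To be left alone: an upright solvent bottle with shoulders, narrow neck and small black cap; 44 mm diameter, 64 mm high. Origin: centre of its underside; z up. It stands among the things to pack; a palette, a bowl and a jar of brushes are farther out, clear of the work.
Not all that is in view belongs to the job. Leave any orange look-alike of the small_tube alone.

How it is judged:
At the end, for the whole second after the job is handed in: Both full tubes, carton and jar each in its pocket (within 13 mm of the liner centre, under 7.5 mm above the liner origin, tilt < 0.12 rad, tubes and carton along liner x within 0.3 rad, either way), released, at rest; spent tube and tall bottle within 20 mm of their start, untipped, at rest (horizontal distance between big_tube and liner_long below 0.013 m and z of big_tube in the frame of liner_long below 0.0075 m and angle between each of big_tube, small_tube, carton, low_jar's own z axis and vertical below 0.12 rad and linear speed of each of big_tube, small_tube, carton, low_jar, spent_tube, tall_bottle below 0.01 m/s and angular speed of each of big_tube, small_tube, carton, low_jar below 0.1 rad/s and contact force between the fingers and big_tube below 0.1 N and angle between the x axis of big_tube and the x axis of liner_long, either way round below 0.3 rad and horizontal distance between small_tube and liner_small below 0.013 m and z of small_tube in the frame of liner_small below 0.0075 m and contact force between the fingers and small_tube below 0.1 N and angle between the x axis of small_tube and the x axis of liner_small, either way round below 0.3 rad and horizontal distance between carton and liner_oblong below 0.013 m and z of carton in the frame of liner_oblong below 0.0075 m and contact force between the fingers and carton below 0.1 N and angle between the x axis of carton and the x axis of liner_oblong, either way round below 0.3 rad and horizontal distance between low_jar and liner_round below 0.013 m and z of low_jar in the frame of liner_round below 0.0075 m and contact force between the fingers and low_jar below 0.1 N and distance of each of spent_tube, tall_bottle from where it was at the start of the episode below 0.02 m and angle between each of spent_tube, tall_bottle's own z axis and vertical below 0.15 rad); the robot touches nothing.
It fails at once if a look-alike was moved by more than 20 mm (distance of any of spent_tube, tall_bottle from where it was at the start of the episode above 0.02 m).
It fails at once if the low jar was tipped over (angle between low_jar's own z axis and vertical above 0.7 rad).
It also fails if it takes over 112 s, if anything falls off the work surface, if the arm or the gripper's body presses on something with over 40 N, if the wrist force passes 120 N, or if a joint passes its speed limit or range.

### The arm

A 7-joint arm with a two-finger parallel gripper is mounted at the origin on the work surface. World frame = base frame: x ahead of the robot, y to its left, z up, the work surface at z = 0. Lengths are in m, angles in rad, forces in N, time in s.
With the tool pointing down it reaches from about 0.4 to 0.9 m from the base axis. Payload 5.5 kg.
Tool frame: the origin (TCP) lies between the finger pads; the fingertips stand 8 mm ahead of it and the grasp point (between the pads) lies 11 mm behind it (tcp_to_tips is the distance from the TCP to the fingertips, in m); z points along the fingers, y is the direction in which the jaws open and shut (so a half turn about z gives the same grasp; the last joint's range is limited). The gripper opens to 92 mm and grips with 3 to 60 N. Pads are 19 mm wide; open, the fingers measure 130 mm over their backs; the gripper's body (75 mm by 190 mm) begins 47 mm behind the grasp point.
Start: joints at [0.263, 0.501, -0.427, 1.55, 0.221, 1.138, -0.21], TCP at [0.65, 0, 0.235] pointing down, gripper open.
Joint ranges: [-2.88, 2.88], [-0.31, 2.03], [-1.54, 1.56], [0.2, 2.42], [-1.41, 4.55], [0.19, 2.02], [-2.57, 2.57]. Speed limits (rad/s): [2.57, 2.57, 3.14, 3.14, 3.14, 3.14, 3.14].

### API

Orientations are given as a unit quaternion [x, y, z, w].
In Python, from plant import * gives the robot as it stands.
- The arm moves only by the tool apply_moves, never from a script. Its argument "moves" is a list of rows, each an object with "travel": the shift along the tool's x, y, z in mm, a list of three; "turn": the turn, a rotation vector about the tool's x, y, z in rad, a list of three. A call has 1 to 10 rows; each row shifts and turns the pose as measured when the row begins, along the tool's axes as they then stand; what a row does not reach is not made up. A row lasts 1/10 s, in which the tool goes at most 50 mm and 8.59 degrees, less where a joint would pass 70% of its speed; a pose out of reach is approached as far as the arm can. A call with a gripper value outside its range is refused whole. "grip" is the gripper's target within -1 to 1 (shut at 1, half-way at 0, fully open at -1), set as the call begins (left out, the last holds). The fingers move at their own pace and stop on an object; "grip_force" is the grip in N (left out, the last holds). Time passes only in rows, so rows that do not move let the fingers close. It gives the time, the measured TCP pose, the force and the opening at its end, in the units of the state.
- get_obs(): the state, without advancing time (a new reading comes with each control period).
- camera(name): name is "scene" or "side" or "wrist"; returns a dict with "color" (420x560x3 uint8, blue, green, red), "vfov" (degrees; the focal length in pixels is half the picture's height over the tangent of half this angle, whatever the lens; pixels are square), "cx", "cy" (the principal point, pixels), "position" and "attitude" of the camera in the world. Camera axes: x right, y down, z forward; pixel columns grow to the right and rows downward; lengths in m; the calibration is good to about 2 mm. The wrist camera is an equidistant fisheye: a pixel r from the principal point sees the ray r / f radians off the axis. A picture is of the moment at which its call begins. There is no depth.
- close_job(): hands the job in, once; it reports no verdict.
Trained networks look in the newest picture that a camera, given by its name, has taken for a name from the list of things; names that differ only in an ending like _2 or _b are one class to them, and where a whole thing is asked for, a point or a joint stands for the part that bears it (a point fixed in the world has none). Each returns a list of dicts, best first, with "score" (0 to 1); they miss things now and then, are a little off and sometimes report something else, mostly with a low value. They report only what shows in the picture. A call takes as long as a camera call. They do not tell look-alikes from the thing itself.
- search_frame(query, camera): "uv" ([column, row] in pixels, amid what is visible of it).
- trace(query, camera): "pixels" (420x560 bool, what is visible of it) and "uv" ([column, row] in pixels, amid what is visible of it).
The state is a dict: "clock": time; "qpos": joint angles; "joint_velocities": joint speeds; "tau": joint torques, N m; "ee_pos": TCP position; "tool_rot": TCP orientation; "contact_force": force on the tool from outside, world axes, zero at the start; "ft_torque": the same for the moment, N m; "width": finger opening in m.
Only numpy, scipy, OpenCV 4.12 (cv2) and the standard library are available. Lean on these libraries where they do the work, as an engineer would, in place of code of your own. Each camera call takes 0.05 s, during which the arm holds its last target. There are 200 camera calls.

## Working session

There is one attempt and no reset: what is moved stays moved. The work goes in short steps, Python scripts to look and compute and a tool call to move; the robot and the scene stay as the last step left them, time stands still between calls to the robot, and variables do not carry over. Pictures are saved under pics/ and viewed, about 12 in all and at most 16, crops included, and the job is handed in when it is done.

Besides the shell and the picture viewer there is one more tool, called after ">>>" as name(argument=value, ...) on one line, values as JSON. apply_moves: Moves the arm, as the interface text tells. Its arguments: {"type":"object","properties":{"moves":{"type":"array"},"grip":{"type":"number"},"grip_force":{"type":"number"}},"required":["moves"]}

```bash
mkdir -p pics; cat > h.py <<'E'
from plant import *
import numpy as np, cv2
from scipy.spatial.transform import Rotation as R
def rot(a):
    a=np.array(a,float)
    return a if a.shape==(3,3) else R.from_quat(a).as_matrix()
def ray(c,uv,wrist=False):
    f=210/np.tan(np.radians(c["vfov"])/2)
    d=np.array([uv[0]-c["cx"],uv[1]-c["cy"]],float)
    if wrist:
        r=np.hypot(*d); th=r/f
        v=np.array([*(d/max(r,1e-9)*np.sin(th)),np.cos(th)])
    else: v=np.array([*(d/f),1.])
    return rot(c["attitude"])@v
def onplane(c,uv,z,wrist=False):
    v=ray(c,uv,wrist); p=np.array(c["position"]); return p+v*(z-p[2])/v[2]
E
python3 - <<'E'
from h import *
o=get_obs(); print(o)
Z=dict(big_tube=.013,small_tube=.01,carton=.012,low_jar=.019,liner_long=.012,liner_small=.012,liner_oblong=.012,liner_round=.012,spent_tube=.005,tall_bottle=.032)
for n in ["scene","side","wrist"]:
    c=camera(n); cv2.imwrite(f"pics/{n}0.png",c["color"])
    print(n,c["vfov"],c["cx"],c["cy"],c["position"],c["attitude"])
    for q,z in Z.items():
        for r in search_frame(q,n)[:3]:
            print(q,np.round(r["score"],2),np.round(r["uv"]),np.round(onplane(c,r["uv"],z,n=="wrist"),3)[:2])
E
```

```text
{'clock': 0.0, 'qpos': array([ 0.26320791,  0.50184812, -0.42674401,  1.55142115,  0.22080471,
        1.13824201, -0.21030096]), 'joint_velocities': array([ 0.00014455, -0.00102898,  0.00050395, -0.00045708,  0.00192512,
       -0.00072026, -0.00109471]), 'tau': array([-1.62834690e-04, -5.66597199e+01, -5.81602022e+00, -2.79113513e+01,
       -6.85700797e-02,  3.08415934e-02,  1.78752666e-04]), 'ee_pos': array([ 6.49349043e-01, -7.69271953e-05,  2.33685965e-01]), 'tool_rot': array([ 7.07106185e-01,  7.07106760e-01, -6.40697995e-04, -6.79920434e-04]), 'contact_force': array([-0.36852407, -0.47187295, -0.72626261]), 'ft_torque': array([-0.04310044,  0.04334939, -0.07280973]), 'width': 0.09186900659504085}
scene 46.98133827059703 272.2598237993867 205.29090078135266 [1.2626827  0.08705612 0.61425134] [ 0.61217459  0.65426808 -0.33049386 -0.29656257]
big_tube 0.97 [447. 256.] [0.609 0.342]
big_tube 0.74 [168. 200.] [ 0.47  -0.201]
small_tube 0.8 [352. 182.] [0.376 0.186]
small_tube 0.75 [376. 208.] [0.469 0.229]
carton 0.74 [298. 195.] [0.437 0.071]
low_jar 0.81 [298. 243.] [0.595 0.074
[... 1023 characters left out ...]
tle 0.82 [228. 143.] [0.439 0.348]
tall_bottle 0.63 [249. 173.] [0.462 0.197]
tall_bottle 0.3 [305. 165.] [0.606 0.184]
wrist 65.70646984690485 281.0477373877073 204.42593790258096 [0.65061528 0.07749389 0.38393822] [9.89593031e-01 4.79901368e-04 3.74863686e-04 1.43893229e-01]
small_tube 0.94 [130.   4.] [0.464 0.224]
small_tube 0.76 [64. 43.] [0.364 0.189]
small_tube 0.69 [262.   8.] [0.629 0.2  ]
carton 0.87 [110. 127.] [0.438 0.067]
low_jar 0.64 [231. 110.] [0.595 0.079]
liner_long 0.76 [242. 314.] [ 0.597 -0.193]
liner_small 0.62 [196. 336.] [ 0.524 -0.238]
liner_oblong 0.79 [187. 326.] [ 0.513 -0.219]
liner_round 0.77 [253. 331.] [ 0.61  -0.223]
spent_tube 0.87 [266.   7.] [0.633 0.203]
```

```bash
python3 - <<'E'
import cv2
s=cv2.imread('pics/scene0.png'); cv2.imwrite('pics/scene0b.png',cv2.resize(s[150:300,80:500],None,fx=1.9,fy=1.9,interpolation=2))
E
```

```text
(no output)
```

View pics/scene0b.png

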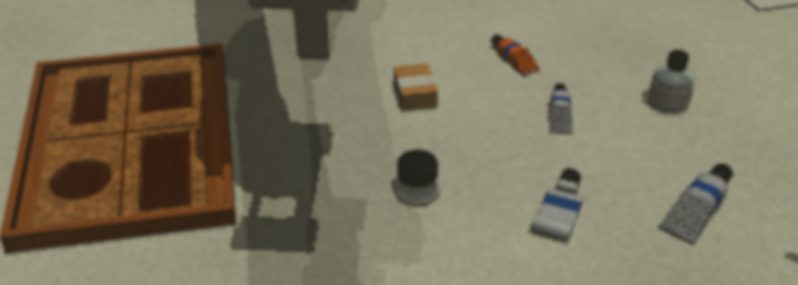

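View pics/side0.png

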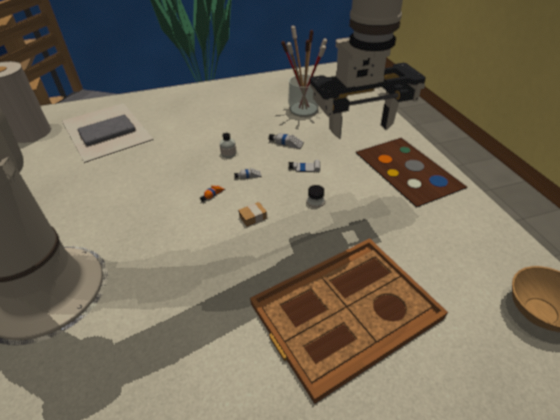

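>>> apply_moves(moves=[{"travel":[50,-6,0],"turn":[0,0,0]},{"travel":[50,-6,0],"turn":[0,0,0]},{"travel":[50,-6,0],"turn":[0,0,0]},{"travel":[50,-6,0],"turn":[0,0,0]},{"travel":[50,-6,0],"turn":[0,0,0]},{"travel":[30,-6,0],"turn":[0,0,0]},{"travel":[0,0,0],"turn":[0,0,0]}])

```text
clock: 2.35
ee_pos: [0.6156, 0.2834, 0.2333]
tool_rot: [0.711, 0.704, 0.0, 0.0]
contact_force: [0.4, 0.7, 0.5]
width: 0.0917
```

```bash
cat >> h.py <<'E'
def look(qs,tag,name="wrist"):
    "qs: {query: plane height}; prints centre, size and yaw of the traced mask put on the plane"
    o=get_obs(); c=camera(name); cv2.imwrite(f"pics/{tag}.png",c["color"])
    print("t",round(o["clock"],2),"tcp",np.round(o["ee_pos"],4),"R",np.round(R.from_quat(o["tool_rot"]).as_matrix()[:,:2].T.ravel(),3),"w",round(o["width"],4))
    for q,z in qs.items():
        for r in trace(q,name)[:3]:
            k,_=cv2.findContours(r["pixels"].astype(np.uint8),0,1)
            if not k: continue
            k=max(k,key=cv2.contourArea)[:,0]
            P=np.array([onplane(c,p,z,name=="wrist")[:2] for p in k])
            m=cv2.minAreaRect((P*1000).astype(np.float32)); b=cv2.boxPoints(m)
            e=max([b[1]-b[0],b[2]-b[1]],key=np.linalg.norm)
            print(q,round(r["score"],2),"uv",np.round(r["uv"]),"ctr",np.round(m[0],1),"size",np.round(sorted(m[1]),1),"yaw",round(np.degrees(np.arctan2(e[1],e[0])),1))
E
python3 - <<'E'
from h import *
look(dict(big_tube=.013,spent_tube=.006,small_tube=.01,tall_bottle=.03,low_jar=.03),"w1")
c=camera("side")
print(onplane(c,(303,113),0))
E
```

```text
t 2.35 tcp [0.6156 0.2834 0.2333] R [ 0.01   1.    -0.     1.    -0.01   0.001] w 0.0917
big_tube 0.85 uv [274. 121.] ctr [603.  347.7] size [32.1 98.2] yaw -35.2
spent_tube 0.6 uv [285. 231.] ctr [615.8 215.3] size [38.9 83.1] yaw -22.2
small_tube 0.7 uv [112. 242.] ctr [378.7 195.3] size [22.6 43. ] yaw 37.2
small_tube 0.6 uv [165. 222.] ctr [464.2 227.4] size [26.3 74.1] yaw 1.3
tall_bottle 0.56 uv [130. 130.] ctr [437.6 349. ] size [42.4 59.6] yaw -3.7
low_jar 0.89 uv [265. 322.] ctr [596.7  86.2] size [39. 57.] yaw 87.0
[0.71152782 0.49532997 0.        ]
```

View pics/w1.png

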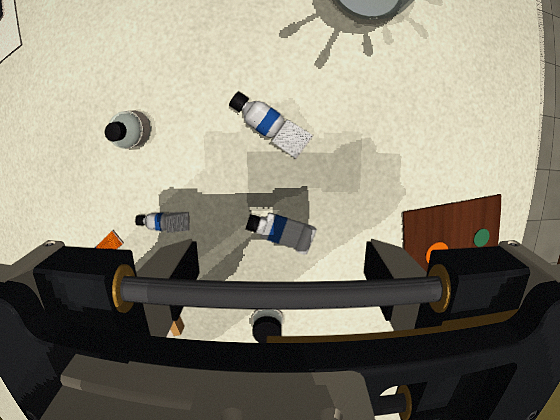

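```bash
python3 - <<'E'
import cv2
s=cv2.imread('pics/w1.png'); cv2.imwrite('pics/w1c.png',cv2.resize(s[80:260,120:330],None,fx=3.3,fy=3.3,interpolation=2))
E
```

```text
(no output)
```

View pics/w1c.png

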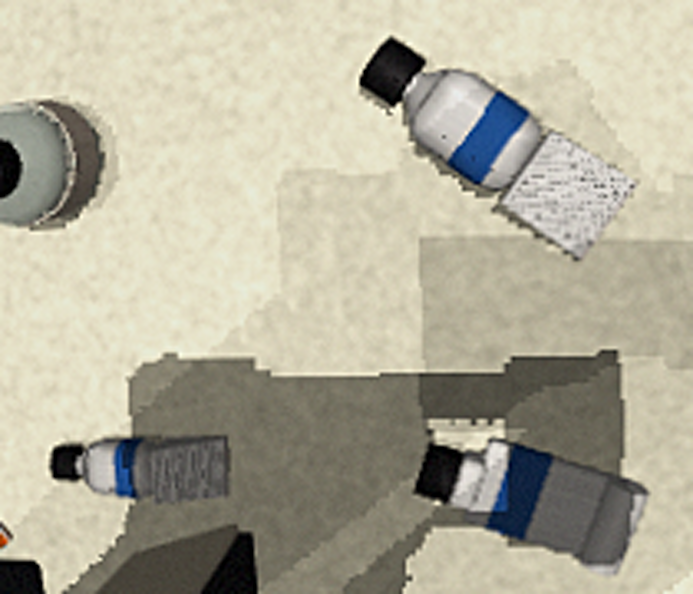

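>>> apply_moves(moves=[{"travel":[0,0,0],"turn":[0,0,-0.14]},{"travel":[0,0,0],"turn":[0,0,-0.14]},{"travel":[0,0,0],"turn":[0,0,-0.14]},{"travel":[0,0,0],"turn":[0,0,-0.14]},{"travel":[0,0,0],"turn":[0,0,-0.14]},{"travel":[0,0,0],"turn":[0,0,-0.14]},{"travel":[0,0,0],"turn":[0,0,-0.12]},{"travel":[17,15,38],"turn":[0,0,0]},{"travel":[17,15,38],"turn":[0,0,0]},{"travel":[17,15,38],"turn":[0,0,0]}])

```text
clock: 3.7
ee_pos: [0.6207, 0.3179, 0.1237]
tool_rot: [0.308, 0.951, -0.001, 0.011]
contact_force: [1.0, -0.2, 0.2]
width: 0.0921
```

```bash
cat >> h.py <<'E'
def delta(x,y,z,yawy=None):
    "travel in present tool axes to reach x,y,z (mm) and turn about tool z so that tool y has yaw yawy (mod 180)"
    o=get_obs(); T=R.from_quat(o["tool_rot"]).as_matrix()
    d=T.T@(np.array([x,y,z])-o["ee_pos"]*1000)
    a=np.degrees(np.arctan2(T[1,1],T[0,1])); t=0
    if yawy is not None: t=-np.radians((yawy-a+90)%180-90)
    d2=R.from_rotvec([0,0,t]).as_matrix().T@d
    print("yawy",round(a,1),"tilt",np.round([T[0,2],T[1,2]],3),"q7",round(o["qpos"][6],2),"travel now",np.round(d,1),"turn",round(t,3),"travel after turn",np.round(d2,1))
E
python3 - <<'E'
from h import *
look(dict(big_tube=.013),"w2")
delta(600,350,16,55)
E
```

```text
t 3.7 tcp [0.6207 0.3179 0.1237] R [-0.809  0.587 -0.022  0.587  0.81   0.004] w 0.0921
big_tube 0.64 uv [297. 166.] ctr [602.3 348.6] size [31.6 96.2] yaw -36.3
yawy 54.4 tilt [ 0.008 -0.012] q7 0.08 travel now [ 30.6  17.1 101.2] turn -0.01 travel after turn [ 30.4  17.4 101.2]
```

View pics/w2.png

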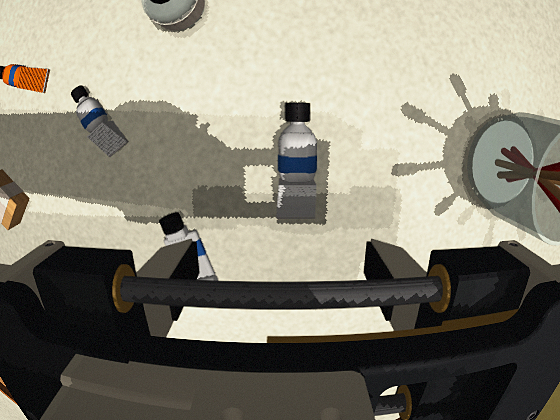

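```bash
python3 - <<'E'
from h import *
c=camera("wrist")
for uv in [(297,110),(297,128),(297,157),(297,176),(297,221)]: print(uv,np.round(onplane(c,uv,.015,True)*1000))
delta(597,352,50,54)
E
```

```text
(297, 110) [560. 374.  15.]
(297, 128) [571. 366.  15.]
(297, 157) [590. 353.  15.]
(297, 176) [602. 344.  15.]
(297, 221) [633. 322.  15.]
yawy 54.4 tilt [ 0.012 -0.012] q7 0.08 travel now [36.2 15.9 70.2] turn 0.007 travel after turn [36.3 15.7 70.2]
```

>>> apply_moves(moves=[{"travel":[19,7,20],"turn":[0,0,0]},{"travel":[19,6,20],"turn":[0,0,0]},{"travel":[0,0,15],"turn":[0,0,0]},{"travel":[0,0,0],"turn":[0,0,0]}], grip=-0.3, grip_force=15)

```text
clock: 4.25
ee_pos: [0.6037, 0.3451, 0.0715]
tool_rot: [0.311, 0.95, -0.002, 0.014]
contact_force: [0.6, -1.2, 0.4]
width: 0.0646
```

```bash
python3 - <<'E'
from h import *
look(dict(big_tube=.013),"w3")
delta(593,351.5,15,54)
E
```

```text
t 4.25 tcp [0.6037 0.3451 0.0715] R [-0.806  0.591 -0.027  0.591  0.807  0.005] w 0.0646
big_tube 0.67 uv [285. 215.] ctr [601.5 349.4] size [32.  95.2] yaw -36.4
yawy 53.7 tilt [ 0.027 -0.009] q7 -0.0 travel now [14.1 -3.4 58.3] turn -0.005 travel after turn [14.1 -3.3 58.3]
```

View pics/w3.png

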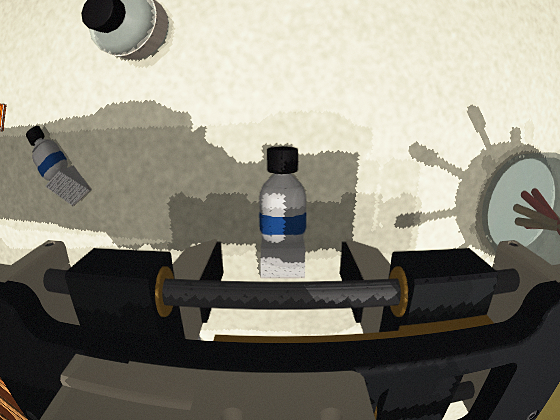

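>>> apply_moves(moves=[{"travel":[7,-2,18],"turn":[0.005,0.027,0]},{"travel":[7,-1,15],"turn":[0,0,0]},{"travel":[2,0,15],"turn":[0,0.005,0]},{"travel":[0,0,10],"turn":[0,0,0]},{"travel":[0,0,0],"turn":[0,0,0]}])

```text
clock: 4.85
ee_pos: [0.5933, 0.3512, 0.0131]
tool_rot: [0.314, 0.95, 0.003, -0.001]
contact_force: [-0.4, 0.1, 0.1]
width: 0.0597
```

```bash
cat >> h.py <<'E'
def level():
    T=R.from_quat(get_obs()["tool_rot"]).as_matrix(); d=T.T@[0,0,-1]; print("level turn",np.round([-d[1],d[0],0],3))
E
python3 - <<'E'
from h import *
look(dict(big_tube=.013),"w4")
delta(593,351.5,15,54);level()
E
```

```text
t 4.85 tcp [0.5933 0.3512 0.0131] R [-0.803  0.596  0.004  0.596  0.803  0.006] w 0.0597
big_tube 0.79 uv [288. 254.] ctr [582.6 363.3] size [32.1 51.1] yaw -36.9
yawy 53.4 tilt [0.002 0.008] q7 -0.03 travel now [ 0.8 -0.9 -0.3] turn -0.01 travel after turn [ 0.8 -0.9 -0.3]
level turn [ 0.008 -0.003  0.   ]
```

>>> apply_moves(moves=[{"travel":[0,0,0],"turn":[0,0,0]},{"travel":[0,0,0],"turn":[0,0,0]},{"travel":[0,0,0],"turn":[0,0,0]},{"travel":[0,0,0],"turn":[0,0,0]},{"travel":[0,0,0],"turn":[0,0,0]},{"travel":[0,0,0],"turn":[0,0,0]},{"travel":[0,0,-30],"turn":[0,0,0]},{"travel":[0,0,-40],"turn":[0,0,0]},{"travel":[0,0,-40],"turn":[0,0,0]},{"travel":[0,0,-20],"turn":[0,0,0]}], grip=1, grip_force=15)

```text
clock: 5.95
ee_pos: [0.5917, 0.3495, 0.1454]
tool_rot: [0.313, 0.95, 0.002, -0.003]
contact_force: [0.6, -0.3, -1.3]
width: 0.0305
```

```bash
python3 - <<'E'
from h import *
o=get_obs();print(o["width"])
# box fit
L=dict(liner_long=(66,41),liner_oblong=(-66,41),liner_small=(-66,-41),liner_round=(66,-41))
A=[];B=[]
for n in ("scene","side"):
    c=camera(n)
    for q,p in L.items():
        r=search_frame(q,n)
        if n=="scene" and q=="liner_small": r=[x for x in r if x["uv"][0]<145]
        A.append(p);B.append(onplane(c,r[0]["uv"],.014)[:2]*1000); print(n,q,np.round(r[0]["uv"]),np.round(B[-1]))
A=np.array(A,float);B=np.array(B)
a=A[:,0]+1j*A[:,1];b=B[:,0]+1j*B[:,1];mb=b.mean();th=np.angle((np.conj(a-a.mean())*(b-mb)).sum())
print("centre",mb,"yaw",np.degrees(th));e=b-(mb+(a-a.mean())*np.exp(1j*th));print(np.round(e,1))
print(np.round(mb+np.array([x+1j*y for x,y in L.values()])*np.exp(1j*th),1))
delta(590,-180,140,102);level()
E
```

```text
0.030507953928262197
scene liner_long [165. 239.] [ 592. -176.]
scene liner_oblong [169. 198.] [ 462. -201.]
scene liner_small [128. 200.] [ 474. -286.]
scene liner_round [124. 243.] [ 608. -251.]
side liner_long [362. 279.] [ 593. -181.]
side liner_oblong [302. 311.] [ 460. -212.]
side liner_small [328. 344.] [ 480. -287.]
side liner_round [384. 311.] [ 600. -258.]
centre (533.7051556523005-231.60731169522938j) yaw 12.254286358379327
[ 2.5+1.5j  1.4+4.5j -3.8-0.j   1.5+6.4j  3.7-3.8j -0.7-6.7j  2.1-1.7j
 -6.7-0.1j]
[589.5-177.5j 460.5-205.6j 477.9-285.7j 606.9-257.7j]
yawy 53.5 tilt [-0.01   0.001] q7 0.04 travel now [-314.1 -424.4   -0.5] turn -0.846 travel after turn [ 1.096e+02 -5.164e+02 -5.000e-01]
level turn [-0.005 -0.009  0.   ]
```

>>> apply_moves(moves=[{"travel":[-29,-40,0],"turn":[0,0,0]},{"travel":[-29,-40,0],"turn":[0,-0.005,0]},{"travel":[-29,-40,0],"turn":[0,0,0]},{"travel":[-29,-40,0],"turn":[0,-0.005,0]},{"travel":[-29,-40,0],"turn":[0,0,0]},{"travel":[-29,-40,0],"turn":[0,0,0]},{"travel":[-29,-40,0],"turn":[0,0,0]},{"travel":[-29,-40,0],"turn":[0,0,0]},{"travel":[-29,-40,0],"turn":[0,0,0]},{"travel":[-29,-40,0],"turn":[0,0,0]}])

```text
clock: 7.45
ee_pos: [0.5844, -0.142, 0.1333]
tool_rot: [0.304, 0.953, 0.001, -0.005]
contact_force: [1.1, 0.9, -1.7]
width: 0.0301
```

>>> apply_moves(moves=[{"travel":[0,0,0],"turn":[0,0,-0.14]},{"travel":[0,0,0],"turn":[0,0,-0.14]},{"travel":[0,0,0],"turn":[0,0,-0.14]},{"travel":[0,0,0],"turn":[0,0,-0.14]},{"travel":[0,0,0],"turn":[0,0,-0.14]},{"travel":[0,0,0],"turn":[0,0,-0.14]}])

```text
clock: 8.05
ee_pos: [0.5812, -0.1577, 0.1292]
tool_rot: [-0.117, 0.993, 0.001, -0.006]
contact_force: [-0.4, 0.3, -1.2]
width: 0.0306
```

```bash
python3 - <<'E'
from h import *
look(dict(big_tube=.13,liner_long=.016,liner_oblong=.016,liner_small=.016,liner_round=.016),"w5")
delta(590,-180,140,102);level()
E
```

```text
t 8.05 tcp [ 0.5812 -0.1577  0.1292] R [-0.973 -0.232  0.013 -0.232  0.973  0.004] w 0.0306
big_tube 0.58 uv [284. 252.] ctr [ 564.9 -161.3] size [30.3 51.5] yaw 13.3
liner_long 0.64 uv [250. 178.] ctr [ 576.3 -177.1] size [78.7 96.8] yaw 14.4
liner_oblong 0.72 uv [258.  68.] ctr [ 471.9 -201.4] size [ 79.5 114.1] yaw 13.2
liner_small 0.86 uv [163.  68.] ctr [ 484.6 -281.9] size [ 80.9 126.5] yaw 13.7
liner_round 0.82 uv [170. 195.] ctr [ 598.9 -254. ] size [ 80.2 102.3] yaw 13.5
yawy 102.9 tilt [-0.013  0.   ] q7 1.58 travel now [ -3.1 -23.8 -10.5] turn 0.016 travel after turn [ -3.5 -23.8 -10.5]
level turn [ 0.003 -0.012  0.   ]
```

View pics/w5.png

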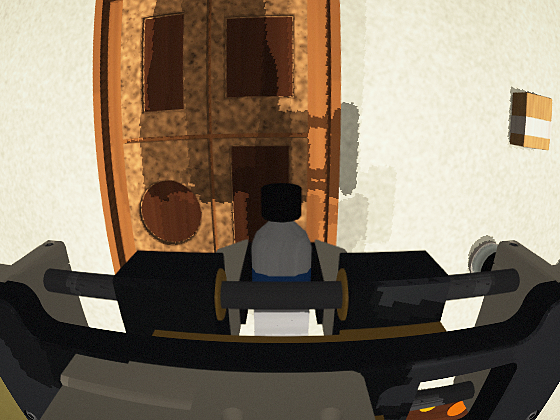

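```bash
python3 - <<'E'
from h import *
c=camera("wrist")
g=lambda *u:np.array([onplane(c,p,.016,True)[:2]*1000 for p in u])
S=g((147,16),(184,12),(183,108),(145,110));O=g((229,18),(293,16),(293,95),(228,97));Lg=g((232,147),(289,146));Rd=g((171,212))
print(S.mean(0),O.mean(0),Lg.mean(0),Rd[0]);print(np.round(S),np.round(O),np.round(Lg))
for th in (12.5,13.5):
    u=np.array([np.cos(np.radians(th)),np.sin(np.radians(th))]);v=np.array([-u[1],u[0]])
    s=S.mean(0)
    print(th,"from small",s+66*u+41*v,"obl",O.mean(0)+66*u-41*v,"round",Rd[0]-66*u+41*v,"long",Lg.mean(0)+58*u-66*u-41*v)
E
```

```text
[ 482.41425122 -279.70883704] [ 465.01183468 -200.46459368] [ 537.84901468 -184.07233739] [ 610.33635294 -249.7371681 ]
[[ 445. -305.]
 [ 438. -272.]
 [ 520. -254.]
 [ 527. -288.]] [[ 439. -233.]
 [ 426. -183.]
 [ 491. -168.]
 [ 504. -218.]] [[ 543. -207.]
 [ 532. -161.]]
12.5 from small [ 537.97576352 -225.39568622] obl [ 538.32139532 -226.20771545] round [ 537.0267923  -223.99404633] long [ 538.9126708 -225.8319906]
13.5 from small [ 537.01940605 -224.43427629] obl [ 538.75950935 -224.9243664 ] round [ 536.58867827 -225.27739538] long [ 539.64131524 -225.80706704]
```

```bash
python3 - <<'E'
from h import *
o=get_obs();c=camera("wrist");p=onplane(c,(281,186),o["ee_pos"][2],True);T=R.from_quat(o["tool_rot"]).as_matrix()
print(T.T@(p-o["ee_pos"])*1000)
delta(587,-172,60,103);level()
E
```

```text
[40.81993682  0.24830607  0.5002274 ]
yawy 103.0 tilt [-0.012  0.   ] q7 1.58 travel now [ -2.9 -15.6  69.7] turn 0.0 travel after turn [ -2.9 -15.6  69.7]
level turn [ 0.003 -0.012  0.   ]
```

>>> apply_moves(moves=[{"travel":[-1,-8,30],"turn":[0.003,-0.012,0]},{"travel":[-1,-8,30],"turn":[0,0,0]},{"travel":[0,0,10],"turn":[0,0,0]},{"travel":[0,0,0],"turn":[0,0,0]}])

```text
clock: 8.85
ee_pos: [0.589, -0.1725, 0.06]
tool_rot: [-0.112, 0.994, -0.001, 0.002]
contact_force: [-0.5, -0.9, -1.1]
width: 0.0308
```

```bash
python3 - <<'E'
from h import *
delta(585.5,-172,27,103);level()
E
```

```text
yawy 102.8 tilt [ 0.004 -0.002] q7 1.54 travel now [ 3.4  1.4 33. ] turn -0.003 travel after turn [ 3.4  1.4 33. ]
level turn [-0.003  0.004  0.   ]
```

>>> apply_moves(moves=[{"travel":[3,1,15],"turn":[-0.003,0.004,0]},{"travel":[0,0,10],"turn":[0,0,0]},{"travel":[0,0,5],"turn":[0,0,0]},{"travel":[0,0,3],"turn":[0,0,0]},{"travel":[0,0,0],"turn":[0,0,0]}])

```text
clock: 9.35
ee_pos: [0.5879, -0.1711, 0.0279]
tool_rot: [-0.112, 0.994, -0.001, 0.002]
contact_force: [-0.6, -0.7, 0.7]
width: 0.0304
```

```bash
python3 - <<'E'
from h import *
delta(585.5,-172,26,103);level();print(get_obs()["contact_force"])
E
```

```text
yawy 102.9 tilt [ 0.003 -0.001] q7 1.51 travel now [ 2.5 -0.4  1.9] turn -0.002 travel after turn [ 2.5 -0.4  1.9]
level turn [-0.002  0.003  0.   ]
[-0.58123868 -0.66901408  0.67093207]
```

>>> apply_moves(moves=[{"travel":[2,0,1],"turn":[0,0,0]},{"travel":[0,0,1],"turn":[0,0,0]}])

```text
clock: 9.55
ee_pos: [0.5874, -0.1712, 0.0277]
tool_rot: [-0.112, 0.994, -0.001, 0.003]
contact_force: [-5.1, 1.1, 11.1]
width: 0.0305
```

>>> apply_moves(moves=[{"travel":[0,0,0],"turn":[0,0,0]},{"travel":[0,0,0],"turn":[0,0,0]},{"travel":[0,0,0],"turn":[0,0,0]},{"travel":[0,0,-15],"turn":[0,0,0]},{"travel":[0,0,-30],"turn":[0,0,0]},{"travel":[0,0,-40],"turn":[0,0,0]},{"travel":[0,0,-40],"turn":[0,0,0]}], grip=0.17)

```text
clock: 10.25
ee_pos: [0.5823, -0.1702, 0.1532]
tool_rot: [-0.113, 0.994, 0.001, -0.002]
contact_force: [-0.2, -0.4, -0.1]
width: 0.0382
```

```bash
python3 - <<'E'
from h import *
look(dict(big_tube=.024,carton=.024,low_jar=.038),"w6")
look(dict(carton=.012),"s6","scene");look(dict(carton=.012),"d6","side")
delta(437,68,120,103)
E
```

```text
t 10.25 tcp [ 0.5823 -0.1702  0.1532] R [-0.975 -0.224  0.004 -0.224  0.975  0.003] w 0.0382
big_tube 0.62 uv [281. 211.] ctr [ 595.  -168.6] size [31.3 96.9] yaw 12.5
carton 0.58 uv [525. 121.] ctr [439.7  61. ] size [53.6 60. ] yaw -76.7
low_jar 0.75 uv [484. 248.] ctr [587.6  45.9] size [38.6 44.7] yaw 12.8
t 10.45 tcp [ 0.5837 -0.1709  0.1534] R [-0.975 -0.223  0.001 -0.223  0.975  0.   ] w 0.0382
carton 0.65 uv [297. 195.] ctr [436.5  70.8] size [46.9 85.5] yaw 11.9
carton 0.23 uv [298. 241.] ctr [586.2  77.2] size [42.4 78.4] yaw 2.8
t 10.55 tcp [ 0.582  -0.1707  0.1509] R [-0.975 -0.223  0.004 -0.223  0.975  0.002] w 0.0383
carton 0.85 uv [253. 213.] ctr [438.8  68. ] size [61.5 64.3] yaw 18.4
yawy 102.9 tilt [-0.006  0.002] q7 1.62 travel now [ 87.7 264.7  31.5] turn -0.002 travel after turn [ 87.2 264.8  31.5]
```

View pics/w6.png

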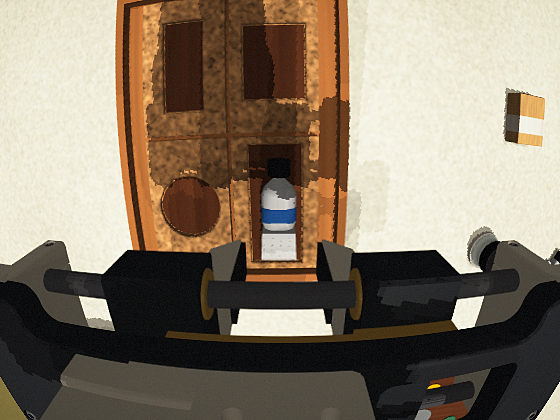

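>>> apply_moves(moves=[{"travel":[16,48,0],"turn":[0,0,0]},{"travel":[16,48,0],"turn":[0,0,0]},{"travel":[16,48,0],"turn":[0,0,0]},{"travel":[16,48,0],"turn":[0,0,0]},{"travel":[10,45,0],"turn":[0,0,0]},{"travel":[0,30,5],"turn":[0,0,0]},{"travel":[0,0,0],"turn":[0,0,0]}], grip=-0.4)

```text
clock: 11.35
ee_pos: [0.4446, 0.0751, 0.1401]
tool_rot: [-0.11, 0.994, 0.004, -0.008]
contact_force: [0.9, -0.7, 0.1]
width: 0.0643
```

```bash
python3 - <<'E'
from h import *
look(dict(carton=.024,low_jar=.038),"w7")
delta(437,68,60,103);level()
E
```

```text
t 11.35 tcp [0.4446 0.0751 0.1401] R [-0.976 -0.218  0.014 -0.218  0.976  0.009] w 0.0643
carton 0.64 uv [278. 192.] ctr [435.8  71. ] size [40.6 57.8] yaw 14.1
low_jar 0.6 uv [253. 325.] ctr [562.6  74.3] size [28.  38.6] yaw -76.1
yawy 102.2 tilt [-0.015  0.004] q7 1.17 travel now [ 8.9 -0.8 80.3] turn -0.014 travel after turn [ 9.  -0.7 80.3]
level turn [ 0.007 -0.014  0.   ]
```

View pics/w7.png

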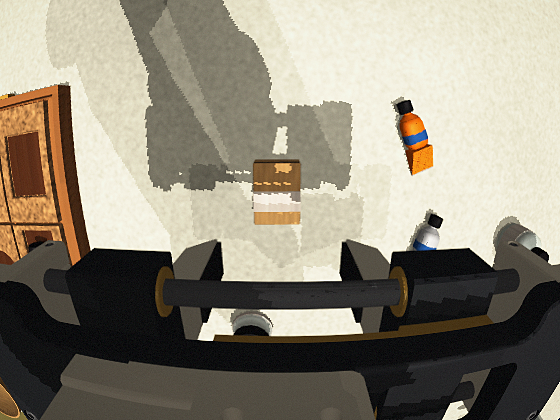

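>>> apply_moves(moves=[{"travel":[5,-2,35],"turn":[0.007,-0.014,-0.02]},{"travel":[4,-1,35],"turn":[0,0,0]},{"travel":[0,0,25],"turn":[0,0,0]},{"travel":[0,0,15],"turn":[0,0,0]},{"travel":[0,0,0],"turn":[0,0,0]}])

```text
clock: 12.0
ee_pos: [0.4435, 0.057, 0.0259]
tool_rot: [-0.109, 0.994, -0.001, 0.002]
contact_force: [0.2, 0.2, -0.4]
width: 0.064
```

```bash
python3 - <<'E'
from h import *
delta(436.5,70.5,15,103.5);level()
E
```

```text
yawy 102.5 tilt [ 0.003 -0.001] q7 0.98 travel now [ 3.9 14.7 10.9] turn -0.017 travel after turn [ 3.7 14.8 10.9]
level turn [-0.002  0.003  0.   ]
```

>>> apply_moves(moves=[{"travel":[0,0,-30],"turn":[0,0,0]},{"travel":[0,10,-30],"turn":[0,0,0]},{"travel":[0,0,0],"turn":[0,0,0]}])

```text
clock: 12.3
ee_pos: [0.4415, 0.0638, 0.087]
tool_rot: [-0.106, 0.994, -0.0, -0.001]
contact_force: [0.4, -0.5, 0.8]
width: 0.0643
```

```bash
python3 - <<'E'
from h import *
look(dict(carton=.024),"w8")
delta(436.5,70.5,15,103.5);level()
E
```

```text
t 12.3 tcp [0.4415 0.0638 0.087 ] R [-0.978 -0.21   0.002 -0.21   0.978 -0.   ] w 0.0643
carton 0.76 uv [289. 214.] ctr [435.1  67.7] size [40.4 59.8] yaw 13.6
yawy 102.0 tilt [-0.005 -0.002] q7 1.07 travel now [ 1.4  9.2 69.7] turn -0.025 travel after turn [ 1.2  9.3 69.7]
level turn [-0.001 -0.005  0.   ]
```

>>> apply_moves(moves=[{"travel":[2,6,15],"turn":[0,-0.003,-0.025]},{"travel":[1,2,15],"turn":[0,0,0]},{"travel":[0,0,5],"turn":[0,0,0]},{"travel":[0,0,0],"turn":[0,0,0]}])

```text
clock: 12.8
ee_pos: [0.4353, 0.0646, 0.0472]
tool_rot: [-0.115, 0.993, -0.002, -0.002]
contact_force: [0.3, -0.4, 0.7]
width: 0.0642
```

```bash
python3 - <<'E'
from h import *
look(dict(carton=.024),"w9")
delta(436,68,15,103.5);level()
E
```

```text
t 12.8 tcp [0.4353 0.0646 0.0472] R [-0.974 -0.228  0.005 -0.228  0.974 -0.003] w 0.0642
carton 0.97 uv [286. 238.] ctr [431.   67.1] size [40.1 53.5] yaw 11.7
yawy 103.2 tilt [-0.003 -0.004] q7 1.01 travel now [-1.   3.1 32.8] turn -0.006 travel after turn [-1.   3.1 32.8]
level turn [-0.003 -0.003  0.   ]
```

>>> apply_moves(moves=[{"travel":[1,4,0],"turn":[0,0,0]},{"travel":[0,1,12],"turn":[0,0,0]},{"travel":[0,1,10],"turn":[0,0,0]},{"travel":[0,0,8],"turn":[0,0,0]},{"travel":[0,0,0],"turn":[0,0,0]}])

```text
clock: 13.4
ee_pos: [0.4345, 0.0706, 0.0163]
tool_rot: [-0.114, 0.993, -0.002, -0.0]
contact_force: [-0.5, -0.3, 0.9]
width: 0.0642
```

```bash
python3 - <<'E'
from h import *
delta(435,68,15,103);level()
E
```

```text
yawy 103.1 tilt [-0.    -0.004] q7 0.93 travel now [ 0.1 -2.7  1.3] turn 0.002 travel after turn [ 0.1 -2.7  1.3]
level turn [-0.004 -0.001  0.   ]
```

>>> apply_moves(moves=[{"travel":[0,-1,1],"turn":[0,0,0]},{"travel":[0,0,0],"turn":[0,0,0]},{"travel":[0,0,0],"turn":[0,0,0]},{"travel":[0,0,0],"turn":[0,0,0]},{"travel":[0,0,0],"turn":[0,0,0]},{"travel":[0,0,-25],"turn":[0,0,0]},{"travel":[0,0,-30],"turn":[0,0,0]},{"travel":[0,0,-30],"turn":[0,0,0]},{"travel":[0,0,0],"turn":[0,0,0]}], grip=1, grip_force=12)

```text
clock: 14.3
ee_pos: [0.4337, 0.0703, 0.1023]
tool_rot: [-0.115, 0.993, -0.002, -0.002]
contact_force: [0.8, -0.0, -0.7]
width: 0.0401
```

```bash
python3 - <<'E'
from h import *
look(dict(carton=.105),"w10")
delta(464.5,-200.3,110,103);level()
E
```

```text
t 14.3 tcp [0.4337 0.0703 0.1023] R [-0.974 -0.228  0.004 -0.228  0.974 -0.003] w 0.0401
carton 0.89 uv [282. 249.] ctr [423.  68.] size [38.  41.3] yaw -76.6
yawy 103.2 tilt [-0.008 -0.004] q7 1.1 travel now [  29.7 -270.    -9.3] turn 0.003 travel after turn [  28.9 -270.1   -9.3]
level turn [-0.002 -0.008  0.   ]
```

View pics/w10.png

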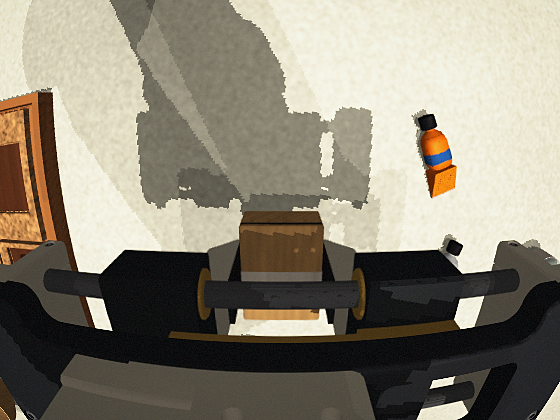

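```bash
python3 - <<'E'
from h import *
o=get_obs();c=camera("wrist");T=R.from_quat(o["tool_rot"]).as_matrix()
for uv in ((282,223),(282,319)):
    p=onplane(c,uv,o["ee_pos"][2]+.009,True);print(np.round(T.T@(p-o["ee_pos"])*1000,1))
E
```

```text
[25.6  0.7 -8.8]
[-28.3   0.9  -9.2]
```

>>> apply_moves(moves=[{"travel":[5,-45,-5],"turn":[0,-0.004,0]},{"travel":[5,-45,-5],"turn":[0,-0.004,0]},{"travel":[5,-45,0],"turn":[0,0,0]},{"travel":[5,-45,0],"turn":[0,0,0]},{"travel":[5,-45,0],"turn":[0,0,0]},{"travel":[3,-30,0],"turn":[0,0,0]},{"travel":[0,0,0],"turn":[0,0,0]}])

```text
clock: 15.15
ee_pos: [0.4597, -0.1912, 0.1008]
tool_rot: [-0.12, 0.993, 0.002, -0.005]
contact_force: [0.2, 0.0, -1.3]
width: 0.0396
```

```bash
python3 - <<'E'
from h import *
delta(464.5,-200.3,60,103);level()
E
```

```text
yawy 103.7 tilt [-0.011  0.004] q7 1.67 travel now [ -2.9 -10.2  40.7] turn 0.013 travel after turn [ -3.  -10.2  40.7]
level turn [ 0.006 -0.01   0.   ]
```

>>> apply_moves(moves=[{"travel":[-1,-6,15],"turn":[0.006,-0.01,0.013]},{"travel":[-1,-4,15],"turn":[0,0,0]},{"travel":[0,0,10],"turn":[0,0,0]},{"travel":[0,0,0],"turn":[0,0,0]}])

```text
clock: 15.55
ee_pos: [0.4608, -0.1986, 0.0544]
tool_rot: [-0.113, 0.994, 0.003, -0.003]
contact_force: [-0.5, -0.8, 0.4]
width: 0.0399
```

```bash
python3 - <<'E'
from h import *
delta(463,-200.6,27,103);level()
E
```

```text
yawy 103.0 tilt [-0.007  0.005] q7 1.61 travel now [-1.9 -2.6 27.4] turn -0.001 travel after turn [-1.9 -2.6 27.4]
level turn [ 0.006 -0.006  0.   ]
```

>>> apply_moves(moves=[{"travel":[-2,-3,10],"turn":[0.006,-0.006,0]},{"travel":[0,0,10],"turn":[0,0,0]},{"travel":[0,0,6],"turn":[0,0,0]},{"travel":[0,0,0],"turn":[0,0,0]}])

```text
clock: 15.95
ee_pos: [0.464, -0.1984, 0.0261]
tool_rot: [-0.115, 0.993, 0.0, 0.0]
contact_force: [0.2, 0.1, -0.8]
width: 0.0398
```

```bash
python3 - <<'E'
from h import *
delta(463,-200.6,27,103);level();print(get_obs()["contact_force"])
E
```

```text
yawy 103.2 tilt [0.    0.001] q7 1.57 travel now [ 1.4 -1.9 -0.9] turn 0.004 travel after turn [ 1.4 -1.9 -0.9]
level turn [0.001 0.001 0.   ]
[ 0.24722825  0.08194107 -0.81442526]
```

>>> apply_moves(moves=[{"travel":[1,-2,1],"turn":[0,0,0]},{"travel":[0,0,0],"turn":[0,0,0]}])

```text
clock: 16.15
ee_pos: [0.4646, -0.1988, 0.026]
tool_rot: [-0.116, 0.993, 0.001, 0.001]
contact_force: [-0.3, -0.7, 0.1]
width: 0.0396
```

>>> apply_moves(moves=[{"travel":[0,0,0],"turn":[0,0,0]},{"travel":[0,0,0],"turn":[0,0,0]},{"travel":[0,0,0],"turn":[0,0,0]},{"travel":[0,0,-15],"turn":[0,0,0]},{"travel":[0,0,-30],"turn":[0,0,0]},{"travel":[0,0,-40],"turn":[0,0,0]},{"travel":[0,0,-40],"turn":[0,0,0]}], grip=0.07)

```text
clock: 16.85
ee_pos: [0.461, -0.1983, 0.1534]
tool_rot: [-0.116, 0.993, 0.003, -0.003]
contact_force: [-0.5, -1.1, -0.4]
width: 0.0425
```

```bash
python3 - <<'E'
from h import *
look(dict(carton=.035,big_tube=.024),"w11")
delta(595,78,140,103);level()
E
```

```text
t 16.85 tcp [ 0.461  -0.1983  0.1534] R [-0.973 -0.231  0.004 -0.231  0.973  0.007] w 0.0425
carton 0.95 uv [281. 206.] ctr [ 464.8 -197.9] size [40.1 56.7] yaw 13.3
big_tube 0.77 uv [280. 319.] ctr [ 593.4 -169.1] size [30.9 35.1] yaw 13.0
yawy 103.3 tilt [0.    0.002] q7 1.75 travel now [-191.9  239.9   15.5] turn 0.006 travel after turn [-190.5  241.    15.5]
level turn [0.002 0.    0.   ]
```

View pics/w11.png

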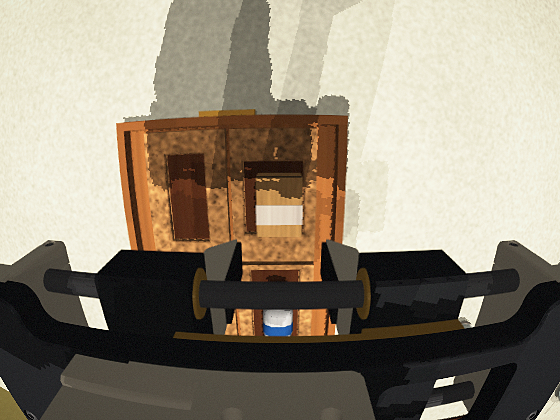

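```bash
python3 - <<'E'
from h import *
c=camera("wrist")
g=lambda *u:np.array([onplane(c,p,.016,True)[:2]*1000 for p in u])
S=g((165,155),(204,154),(210,239),(174,241));O=g((244,163),(304,162),(303,237),(245,238))
print(S.mean(0),O.mean(0),np.round(S),np.round(O))
s=cv2.imread('pics/w11.png'); cv2.imwrite('pics/w11c.png',cv2.resize(s[100:260,110:360],None,fx=3.1,fy=3.1,interpolation=2))
E
```

```text
[ 487.74964924 -284.28677091] [ 471.30021803 -204.05080023] [[ 451. -313.]
 [ 442. -276.]
 [ 523. -256.]
 [ 535. -292.]] [[ 443. -238.]
 [ 429. -186.]
 [ 500. -169.]
 [ 514. -223.]]
```

View pics/w11c.png

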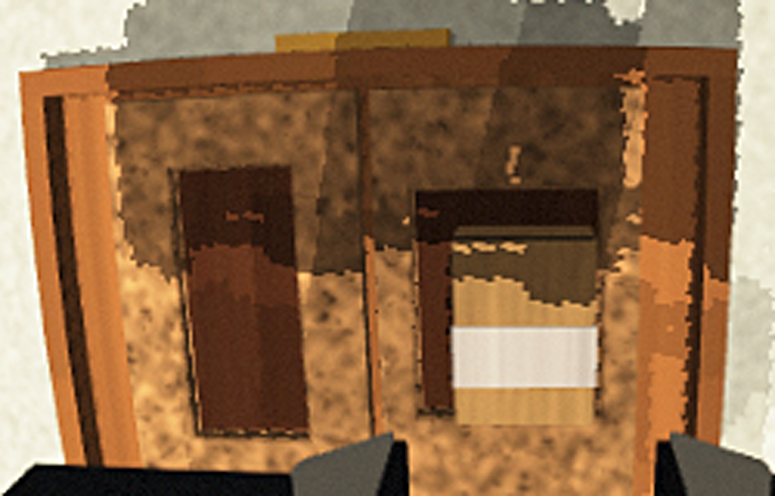

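```bash
python3 - <<'E'
from h import *
c=camera("wrist")
g=lambda z,*u:np.array([onplane(c,(p[0]/3.1+110,p[1]/3.1+100),z,True)[:2]*1000 for p in u])
S=g(.016,(180,172),(292,166),(308,433),(195,435));O=g(.016,(416,191),(598,190),(415,412));C=g(.035,(453,237),(597,237),(594,424),(453,424))
print(S.mean(0),"obl",(O[1]+O[2])/2,"carton",C.mean(0))
for P in (S,O,C): print(np.round(P),[np.round(np.linalg.norm(P[i]-P[i-1])) for i in range(len(P))])
E
```

```text
[ 485.13158204 -283.09307535] obl [ 466.42585086 -205.75785049] carton [ 467.9722032  -199.05047388]
[[ 449. -309.]
 [ 440. -275.]
 [ 521. -256.]
 [ 531. -292.]] [np.float64(84.0), np.float64(35.0), np.float64(83.0), np.float64(38.0)]
[[ 439. -238.]
 [ 427. -187.]
 [ 506. -225.]] [np.float64(68.0), np.float64(52.0), np.float64(87.0)]
[[ 446. -224.]
 [ 437. -186.]
 [ 490. -173.]
 [ 499. -213.]] [np.float64(55.0), np.float64(39.0), np.float64(54.0), np.float64(40.0)]
```

>>> apply_moves(moves=[{"travel":[-27,34,0],"turn":[0,0,0]},{"travel":[-27,34,0],"turn":[0,0,0]},{"travel":[-27,34,0],"turn":[0,0,0]},{"travel":[-27,34,0],"turn":[0,0,0]},{"travel":[-27,34,0],"turn":[0,0,0]},{"travel":[-27,34,0],"turn":[0,0,0]},{"travel":[-20,25,0],"turn":[0,0,0]},{"travel":[-5,6,0],"turn":[0,0,0]},{"travel":[0,0,0],"turn":[0,0,0]}], grip=-0.6)

```text
clock: 18.0
ee_pos: [0.5835, 0.0782, 0.1378]
tool_rot: [-0.112, 0.994, 0.005, -0.015]
contact_force: [1.1, 0.1, 0.9]
width: 0.0733
```

```bash
python3 - <<'E'
from h import *
look(dict(low_jar=.034),"w12")
look(dict(low_jar=.019),"s12","scene");look(dict(low_jar=.019),"d12","side")
delta(595,78,90,103);level()
E
```

```text
t 18.0 tcp [0.5835 0.0782 0.1378] R [-0.974 -0.223  0.029 -0.223  0.975  0.014] w 0.0733
low_jar 0.79 uv [276. 214.] ctr [590.8  77.7] size [40.6 50.8] yaw 12.7
t 18.1 tcp [0.5832 0.076  0.1379] R [-0.975 -0.221  0.03  -0.22   0.975  0.013] w 0.0736
low_jar 0.64 uv [299. 244.] ctr [593.9  77.8] size [41.8 83. ] yaw 0.6
t 18.2 tcp [0.5838 0.0743 0.1385] R [-0.976 -0.218  0.029 -0.218  0.976  0.011] w 0.0735
low_jar 0.54 uv [315. 194.] ctr [594.9  75. ] size [40.1 81.2] yaw 68.3
yawy 102.5 tilt [-0.029  0.005] q7 1.19 travel now [-12.6   0.7  48.7] turn -0.008 travel after turn [-12.6   0.6  48.7]
level turn [ 0.011 -0.027  0.   ]
```

View pics/w12.png

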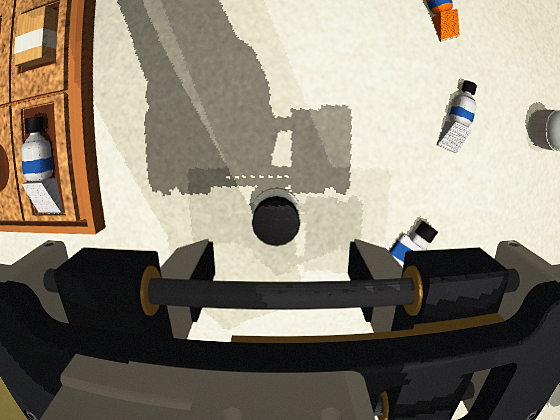

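```bash
python3 - <<'E'
from h import *
c=camera("wrist");p=onplane(c,(276,221),.038,True)*1000;print(p)
delta(p[0],p[1],80,103)
E
```

```text
[594.06255909  73.7555344   38.        ]
yawy 102.5 tilt [-0.029  0.005] q7 1.19 travel now [-10.8  -3.5  58.9] turn -0.008 travel after turn [-10.8  -3.6  58.9]
```

>>> apply_moves(moves=[{"travel":[-6,-1,20],"turn":[0.011,-0.027,-0.008]},{"travel":[-5,-1,20],"turn":[0,0,0]},{"travel":[0,0,15],"turn":[0,0,0]},{"travel":[0,0,0],"turn":[0,0,0]}])

```text
clock: 18.75
ee_pos: [0.5963, 0.0707, 0.0824]
tool_rot: [-0.11, 0.994, -0.001, 0.001]
contact_force: [-0.1, -0.1, 0.1]
width: 0.0732
```

```bash
python3 - <<'E'
from h import *
look(dict(low_jar=.034),"w13")
delta(594,75,22,103);level()
E
```

```text
t 18.75 tcp [0.5963 0.0707 0.0824] R [-0.976 -0.219 -0.001 -0.219  0.976 -0.002] w 0.0732
low_jar 0.66 uv [292. 222.] ctr [590.6  76.2] size [39.3 50.5] yaw 21.0
yawy 102.7 tilt [ 0.005 -0.001] q7 1.14 travel now [ 3.1  4.4 62.3] turn -0.005 travel after turn [ 3.1  4.4 62.3]
level turn [-0.002  0.004  0.   ]
```

>>> apply_moves(moves=[{"travel":[2,5,15],"turn":[0,0,0]},{"travel":[1,1,15],"turn":[0,0,0]},{"travel":[0,0,15],"turn":[0,0,0]},{"travel":[0,0,15],"turn":[0,0,0]},{"travel":[0,0,0],"turn":[0,0,0]}])

```text
clock: 19.35
ee_pos: [0.594, 0.0778, 0.0203]
tool_rot: [-0.111, 0.994, -0.001, 0.003]
contact_force: [0.3, 1.1, 0.4]
width: 0.0734
```

```bash
python3 - <<'E'
from h import *
delta(594,75,22,103);level()
E
```

```text
yawy 102.7 tilt [ 0.006 -0.   ] q7 1.07 travel now [ 0.6 -2.7 -1.7] turn -0.005 travel after turn [ 0.6 -2.7 -1.7]
level turn [-0.002  0.006  0.   ]
```

>>> apply_moves(moves=[{"travel":[0,0,0],"turn":[0,0,0]},{"travel":[0,0,0],"turn":[0,0,0]},{"travel":[0,0,0],"turn":[0,0,0]},{"travel":[0,0,0],"turn":[0,0,0]},{"travel":[0,0,0],"turn":[0,0,0]},{"travel":[0,0,-15],"turn":[0,0,0]},{"travel":[0,0,-30],"turn":[0,0,0]},{"travel":[0,0,-30],"turn":[0,0,0]},{"travel":[0,0,0],"turn":[0,0,0]}], grip=1, grip_force=15)

```text
clock: 20.25
ee_pos: [0.5939, 0.0785, 0.1009]
tool_rot: [-0.111, 0.994, -0.0, 0.003]
contact_force: [0.9, 0.6, -0.8]
width: 0.0399
```

```bash
python3 - <<'E'
from h import *
look(dict(low_jar=.11),"w14")
delta(612.5,-253,100,103);level()
E
```

```text
t 20.25 tcp [0.5939 0.0785 0.1009] R [-0.975 -0.221 -0.006 -0.221  0.975 -0.001] w 0.0399
low_jar 0.67 uv [281. 249.] ctr [580.8  76.3] size [35.9 41.1] yaw -77.9
yawy 102.7 tilt [ 0.002 -0.001] q7 1.14 travel now [  52.7 -326.8   -2.1] turn -0.004 travel after turn [  54.2 -326.5   -2.1]
level turn [-0.002  0.002  0.   ]
```

>>> apply_moves(moves=[{"travel":[7,-42,-2],"turn":[0,0,0]},{"travel":[7,-42,0],"turn":[0,0,0]},{"travel":[7,-42,0],"turn":[0,0,0]},{"travel":[7,-42,0],"turn":[0,0,0]},{"travel":[7,-42,0],"turn":[0,0,0]},{"travel":[7,-42,0],"turn":[0,0,0]},{"travel":[7,-42,0],"turn":[0,0,0]},{"travel":[3,-20,0],"turn":[0,0,0]},{"travel":[0,0,0],"turn":[0,0,0]}])

```text
clock: 21.25
ee_pos: [0.6043, -0.2504, 0.0894]
tool_rot: [-0.114, 0.993, 0.002, -0.006]
contact_force: [0.3, 0.4, -1.1]
width: 0.0397
```

```bash
python3 - <<'E'
from h import *
delta(612.5,-253,70,103);level()
E
```

```text
yawy 103.1 tilt [-0.013  0.003] q7 1.7 travel now [-7.7 -4.5 19.2] turn 0.002 travel after turn [-7.7 -4.5 19.2]
level turn [ 0.005 -0.012  0.   ]
```

>>> apply_moves(moves=[{"travel":[-4,-2,10],"turn":[0.005,-0.012,0]},{"travel":[-2,-2,10],"turn":[0,0,0]},{"travel":[0,0,5],"turn":[0,0,0]},{"travel":[0,0,0],"turn":[0,0,0]}])

```text
clock: 21.65
ee_pos: [0.6096, -0.2464, 0.0594]
tool_rot: [-0.117, 0.993, 0.003, -0.001]
contact_force: [0.1, -0.5, -1.4]
width: 0.0396
```

```bash
python3 - <<'E'
from h import *
delta(611.5,-253,33,103);level()
E
```

```text
yawy 103.4 tilt [-0.003  0.005] q7 1.68 travel now [-0.3 -7.  26.4] turn 0.007 travel after turn [-0.4 -7.  26.4]
level turn [ 0.006 -0.002  0.   ]
```

>>> apply_moves(moves=[{"travel":[0,-6,8],"turn":[0.005,0,0]},{"travel":[0,-1,8],"turn":[0,0,0]},{"travel":[0,0,5],"turn":[0,0,0]},{"travel":[0,0,0],"turn":[0,0,0]}])

```text
clock: 22.05
ee_pos: [0.6121, -0.2502, 0.0366]
tool_rot: [-0.119, 0.993, 0.001, -0.001]
contact_force: [1.0, 0.2, -0.2]
width: 0.0395
```

```bash
python3 - <<'E'
from h import *
delta(611.5,-253,33,103);level();print(get_obs()["contact_force"])
E
```

```text
yawy 103.7 tilt [-0.002  0.001] q7 1.67 travel now [ 1.2 -2.6  3.6] turn 0.012 travel after turn [ 1.2 -2.6  3.6]
level turn [ 0.001 -0.002  0.   ]
[ 0.98783266  0.2018584  -0.22100083]
```

>>> apply_moves(moves=[{"travel":[1,-3,1],"turn":[0,0,0]},{"travel":[0,0,2],"turn":[0,0,0]},{"travel":[0,0,1],"turn":[0,0,0]}])

```text
clock: 22.35
ee_pos: [0.6122, -0.2538, 0.0329]
tool_rot: [-0.119, 0.993, 0.0, -0.001]
contact_force: [-0.0, 0.2, -1.0]
width: 0.0396
```

```bash
python3 - <<'E'
from h import *
delta(611.5,-253,33,103);print(get_obs()["contact_force"])
E
```

```text
yawy 103.7 tilt [-0.001  0.001] q7 1.67 travel now [ 0.5  1.  -0.1] turn 0.012 travel after turn [ 0.5  1.  -0.1]
[-0.0455249   0.15613872 -1.02669121]
```

>>> apply_moves(moves=[{"travel":[0,0,1.5],"turn":[0,0,0]},{"travel":[0,0,0],"turn":[0,0,0]}])

```text
clock: 22.55
ee_pos: [0.6124, -0.2543, 0.032]
tool_rot: [-0.119, 0.993, 0.0, -0.0]
contact_force: [0.8, 0.3, -1.7]
width: 0.0396
```

>>> apply_moves(moves=[{"travel":[0,0,1],"turn":[0,0,0]},{"travel":[0,0,0],"turn":[0,0,0]}])

```text
clock: 22.75
ee_pos: [0.6126, -0.2544, 0.0321]
tool_rot: [-0.119, 0.993, -0.0, -0.0]
contact_force: [1.5, 0.4, -1.7]
width: 0.0391
```

>>> apply_moves(moves=[{"travel":[0,0,1.5],"turn":[0,0,0]},{"travel":[0,0,0],"turn":[0,0,0]}])

```text
clock: 22.95
ee_pos: [0.6129, -0.2545, 0.0321]
tool_rot: [-0.119, 0.993, -0.001, -0.0]
contact_force: [0.0, 0.3, -0.4]
width: 0.0394
```

>>> apply_moves(moves=[{"travel":[0,0,0],"turn":[0,0,0]},{"travel":[0,0,0],"turn":[0,0,0]},{"travel":[0,0,0],"turn":[0,0,0]},{"travel":[0,0,-15],"turn":[0,0,0]},{"travel":[0,0,-30],"turn":[0,0,0]},{"travel":[0,0,-40],"turn":[0,0,0]},{"travel":[0,0,-40],"turn":[0,0,0]}], grip=0.02)

```text
clock: 23.65
ee_pos: [0.6088, -0.2529, 0.1555]
tool_rot: [-0.119, 0.993, 0.003, -0.005]
contact_force: [1.2, -0.4, -0.3]
width: 0.0448
```

```bash
python3 - <<'E'
from h import *
look(dict(low_jar=.047,liner_round=.016,big_tube=.024),"w15")
delta(464,227,150,90);level()
E
```

```text
t 23.65 tcp [ 0.6088 -0.2529  0.1555] R [-0.971 -0.237  0.01  -0.237  0.972  0.007] w 0.0448
low_jar 0.93 uv [276. 202.] ctr [ 608.4 -254.9] size [39.2 47.4] yaw 13.7
liner_round 0.77 uv [280. 173.] ctr [ 611.9 -252.2] size [ 78. 127.] yaw 13.7
liner_round 0.48 uv [276. 204.] ctr [ 617.6 -252.7] size [43.9 54.1] yaw 12.5
big_tube 0.73 uv [373. 204.] ctr [ 594.6 -168.2] size [37.8 96.3] yaw 9.8
big_tube 0.62 uv [283. 172.] ctr [ 609.8 -252.9] size [ 76.1 123.4] yaw 13.6
yawy 103.7 tilt [-0.007  0.002] q7 1.75 travel now [ 28.4 501.5   7.9] turn 0.239 travel after turn [146.1 480.5   7.9]
level turn [ 0.003 -0.007  0.   ]
```

View pics/w15.png

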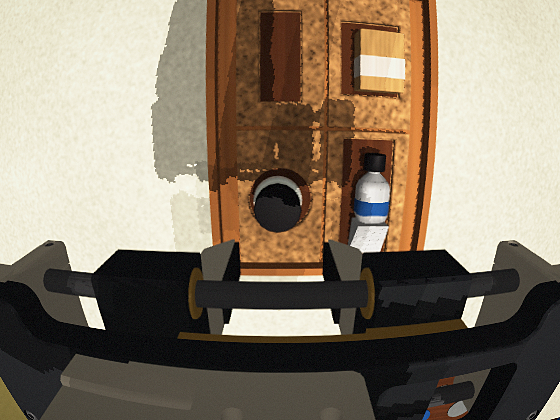

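>>> apply_moves(moves=[{"travel":[3,48,0],"turn":[0,0,0.024]},{"travel":[3,48,0],"turn":[0,0,0]},{"travel":[3,48,0],"turn":[0,0,0]},{"travel":[3,48,0],"turn":[0,0,0]},{"travel":[3,48,0],"turn":[0,0,0]},{"travel":[3,48,0],"turn":[0,0,0]},{"travel":[3,48,0],"turn":[0,0,0]},{"travel":[3,48,0],"turn":[0,0,0]},{"travel":[3,40,0],"turn":[0,0,0]},{"travel":[0,20,0],"turn":[0,0,0]}], grip=-0.1)

```text
clock: 24.85
ee_pos: [0.4777, 0.1807, 0.147]
tool_rot: [-0.1, 0.995, 0.001, -0.013]
contact_force: [1.0, -0.0, 0.0]
width: 0.0505
```

```bash
python3 - <<'E'
from h import *
look(dict(small_tube=.01),"w16")
delta(464,227,120,91);level()
E
```

```text
t 24.85 tcp [0.4777 0.1807 0.147 ] R [-0.98  -0.198  0.025 -0.198  0.98   0.005] w 0.0505
small_tube 0.8 uv [312.  75.] ctr [360.  183.8] size [24.7 72. ] yaw 34.0
small_tube 0.71 uv [333. 197.] ctr [461.7 229.7] size [27.3 68.3] yaw -7.9
yawy 101.6 tilt [-0.026  0.001] q7 0.94 travel now [ 3.8 47.7 27.5] turn 0.184 travel after turn [12.5 46.2 27.5]
level turn [ 0.006 -0.025  0.   ]
```

>>> apply_moves(moves=[{"travel":[0,0,0],"turn":[0.003,-0.012,0.12]},{"travel":[0,0,0],"turn":[0.003,-0.012,0.12]},{"travel":[8,23,12],"turn":[0,0,0]},{"travel":[7,22,12],"turn":[0,0,0]},{"travel":[0,0,0],"turn":[0,0,0]}])

```text
clock: 25.45
ee_pos: [0.4642, 0.2197, 0.1179]
tool_rot: [0.028, 1.0, -0.005, -0.004]
contact_force: [-0.5, -0.6, -0.2]
width: 0.0505
```

```bash
python3 - <<'E'
from h import *
look(dict(small_tube=.01),"w17")
delta(463,228,60,88);level()
E
```

```text
t 25.45 tcp [0.4642 0.2197 0.1179] R [-0.998  0.055  0.007  0.055  0.998 -0.01 ] w 0.0505
small_tube 0.96 uv [290. 200.] ctr [460.8 228.9] size [21.2 67.8] yaw -4.5
small_tube 0.63 uv [232.  84.] ctr [360.4 182.9] size [22.9 71.4] yaw 36.5
yawy 86.7 tilt [-0.006 -0.011] q7 0.58 travel now [ 3.  11.2 58.5] turn -0.023 travel after turn [ 2.8 11.3 58.5]
level turn [-0.012 -0.006  0.   ]
```

View pics/w17.png

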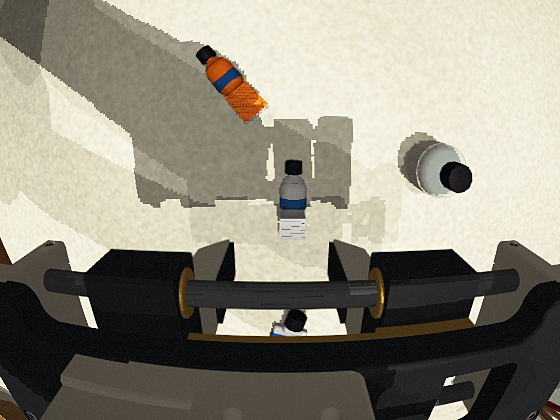

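>>> apply_moves(moves=[{"travel":[4,5,20],"turn":[-0.012,-0.006,0]},{"travel":[4,5,20],"turn":[0,0,0]},{"travel":[0,0,15],"turn":[0,0,0]},{"travel":[0,0,0],"turn":[0,0,0]}])

```text
clock: 25.95
ee_pos: [0.4625, 0.2205, 0.0624]
tool_rot: [0.033, 0.999, -0.001, 0.002]
contact_force: [-0.0, -0.3, -0.7]
width: 0.0505
```

```bash
python3 - <<'E'
from h import *
look(dict(small_tube=.01),"w18")
delta(456.5,229,15,86);level()
E
```

```text
t 25.95 tcp [0.4625 0.2205 0.0624] R [-0.998  0.067 -0.003  0.067  0.998 -0.003] w 0.0505
small_tube 0.86 uv [291. 224.] ctr [460.4 229.1] size [22.3 67.2] yaw -4.6
small_tube 0.66 uv [214.  79.] ctr [360.7 182.8] size [23.6 73.2] yaw 37.6
yawy 86.2 tilt [ 0.005 -0.001] q7 0.49 travel now [ 7.7  6.9 49. ] turn 0.003 travel after turn [ 7.8  6.8 49. ]
level turn [-0.001  0.005  0.   ]
```

>>> apply_moves(moves=[{"travel":[6,8,5],"turn":[0,0,0]},{"travel":[2,1,12],"turn":[0,0,0]},{"travel":[0,0,5],"turn":[0,0,0]},{"travel":[0,0,0],"turn":[0,0,0]}])

```text
clock: 26.45
ee_pos: [0.4578, 0.2324, 0.0425]
tool_rot: [0.034, 0.999, 0.0, 0.005]
contact_force: [-0.1, 0.3, 0.2]
width: 0.0502
```

```bash
python3 - <<'E'
from h import *
look(dict(small_tube=.01),"w19")
delta(456.5,229,15,86);level()
E
```

```text
t 26.45 tcp [0.4578 0.2324 0.0425] R [-0.998  0.067 -0.009  0.067  0.998  0.001] w 0.0502
small_tube 0.92 uv [274. 238.] ctr [456.5 229.3] size [21.9 59.4] yaw -4.3
small_tube 0.77 uv [187.  89.] ctr [360.5 182.4] size [24.8 74.3] yaw 37.9
yawy 86.1 tilt [0.01 0.  ] q7 0.43 travel now [ 1.6 -3.5 27.9] turn 0.002 travel after turn [ 1.6 -3.5 27.9]
level turn [0.001 0.01  0.   ]
```

>>> apply_moves(moves=[{"travel":[1,-3,10],"turn":[0,0,0]},{"travel":[1,-1,10],"turn":[0,0,0]},{"travel":[0,0,6],"turn":[0,0,0]},{"travel":[0,0,0],"turn":[0,0,0]}])

```text
clock: 26.95
ee_pos: [0.4563, 0.2277, 0.0148]
tool_rot: [0.034, 0.999, 0.0, 0.005]
contact_force: [-0.2, -0.5, -0.6]
width: 0.0507
```

```bash
python3 - <<'E'
from h import *
delta(456.5,229,15,86);level()
E
```

```text
yawy 86.1 tilt [ 0.01 -0.  ] q7 0.39 travel now [-0.2  1.3 -0.2] turn 0.001 travel after turn [-0.2  1.3 -0.2]
level turn [0.001 0.01  0.   ]
```

>>> apply_moves(moves=[{"travel":[0,0,0],"turn":[0,0,0]},{"travel":[0,0,0],"turn":[0,0,0]},{"travel":[0,0,0],"turn":[0,0,0]},{"travel":[0,0,0],"turn":[0,0,0]},{"travel":[0,0,0],"turn":[0,0,0]},{"travel":[0,0,-20],"turn":[0,0,0]},{"travel":[0,0,-40],"turn":[0,0,0]},{"travel":[0,0,-40],"turn":[0,0,0]},{"travel":[0,0,-20],"turn":[0,0,0]},{"travel":[0,0,0],"turn":[0,0,0]}], grip=1, grip_force=12)

```text
clock: 27.95
ee_pos: [0.454, 0.2278, 0.1383]
tool_rot: [0.034, 0.999, -0.0, 0.004]
contact_force: [1.0, -0.3, -1.4]
width: 0.0216
```

```bash
python3 - <<'E'
from h import *
look({},"w20")
r=trace("small_tube","wrist")
o=get_obs();c=camera("wrist");T=R.from_quat(o["tool_rot"]).as_matrix()
for q in r[:2]:
    ys,xs=np.nonzero(q["pixels"]);k=ys.argmin();uv=(xs[ys==ys.min()].mean(),ys.min())
    p=onplane(c,uv,o["ee_pos"][2]-.005,True);print(np.round(q["uv"]),uv,np.round(T.T@(p-o["ee_pos"])*1000,1))
delta(483.5,-282.3,140,103);level()
E
```

```text
t 27.95 tcp [0.454  0.2278 0.1383] R [-0.998  0.067 -0.007  0.067  0.998 -0.   ] w 0.0216
[223.  96.] (np.float64(200.5), np.int64(62)) [100.8 -37.6   4.7]
[280. 249.] (np.float64(280.5), np.int64(205)) [30.3  0.2  4.9]
yawy 86.1 tilt [ 0.002 -0.003] q7 0.56 travel now [ -65.6 -505.4   -3.4] turn -0.294 travel after turn [  83.8 -502.7   -3.4]
level turn [-0.003  0.002  0.   ]
```

>>> apply_moves(moves=[{"travel":[0,0,0],"turn":[0,0,-0.145]},{"travel":[0,0,0],"turn":[0,0,-0.145]},{"travel":[8,-48,0],"turn":[0,0,0]},{"travel":[8,-48,0],"turn":[0,0,0]},{"travel":[8,-48,0],"turn":[0,0,0]},{"travel":[8,-48,0],"turn":[0,0,0]},{"travel":[8,-48,0],"turn":[0,0,0]},{"travel":[8,-48,0],"turn":[0,0,0]},{"travel":[8,-48,0],"turn":[0,0,0]},{"travel":[8,-48,0],"turn":[0,0,0]}])

```text
clock: 29.1
ee_pos: [0.4724, -0.1644, 0.12]
tool_rot: [-0.127, 0.992, 0.005, -0.009]
contact_force: [1.7, 0.4, 0.1]
width: 0.0214
```

```bash
python3 - <<'E'
from h import *
delta(478.6,-283.4,130,103);level()
E
```

```text
yawy 104.6 tilt [-0.02   0.007] q7 1.65 travel now [  24.3 -116.5  -11. ] turn 0.029 travel after turn [  20.9 -117.2  -11. ]
level turn [ 0.012 -0.017  0.   ]
```

>>> apply_moves(moves=[{"travel":[5,-35,-5],"turn":[0.006,-0.008,0.015]},{"travel":[5,-35,-5],"turn":[0.006,-0.008,0.015]},{"travel":[6,-32,0],"turn":[0,0,0]},{"travel":[0,0,0],"turn":[0,0,0]}])

```text
clock: 29.5
ee_pos: [0.4748, -0.28, 0.1212]
tool_rot: [-0.105, 0.994, 0.002, -0.005]
contact_force: [0.1, -0.2, -1.2]
width: 0.0217
```

```bash
python3 - <<'E'
from h import *
delta(478.6,-283.4,70,103);level()
E
```

```text
yawy 102.1 tilt [-0.011  0.003] q7 1.81 travel now [-3.6 -4.4 51.1] turn -0.016 travel after turn [-3.5 -4.5 51.1]
level turn [ 0.005 -0.01   0.   ]
```

>>> apply_moves(moves=[{"travel":[-2,-1,20],"turn":[0.005,-0.01,-0.015]},{"travel":[-1,-1,20],"turn":[0,0,0]},{"travel":[0,0,15],"turn":[0,0,0]},{"travel":[0,0,0],"turn":[0,0,0]}])

```text
clock: 29.9
ee_pos: [0.4741, -0.2796, 0.0581]
tool_rot: [-0.112, 0.994, 0.004, -0.003]
contact_force: [-0.6, 0.5, 0.1]
width: 0.0214
```

```bash
python3 - <<'E'
from h import *
look(dict(liner_small=.016),"w21")
delta(478.6,-283.4,26,103);level()
E
```

```text
t 29.9 tcp [ 0.4741 -0.2796  0.0581] R [-0.975 -0.223  0.006 -0.222  0.975  0.008] w 0.0214
liner_small 0.95 uv [266. 193.] ctr [ 453.8 -290.3] size [68.2 77.9] yaw -75.7
yawy 102.9 tilt [-0.005  0.005] q7 1.76 travel now [-2.1 -4.1 34.3] turn -0.002 travel after turn [-2.1 -4.1 34.3]
level turn [ 0.006 -0.003  0.   ]
```

>>> apply_moves(moves=[{"travel":[-2,-5,10],"turn":[0.006,-0.003,0]},{"travel":[0,0,10],"turn":[0,0,0]},{"travel":[0,0,8],"turn":[0,0,0]},{"travel":[0,0,0],"turn":[0,0,0]}])

```text
clock: 30.4
ee_pos: [0.481, -0.285, 0.0321]
tool_rot: [-0.113, 0.994, -0.002, 0.002]
contact_force: [-0.0, 0.3, -0.2]
width: 0.0218
```

```bash
python3 - <<'E'
from h import *
delta(478.6,-283.4,26,103);level();print(get_obs()["contact_force"])
E
```

```text
yawy 102.9 tilt [ 0.003 -0.003] q7 1.72 travel now [2.1 2.1 6.1] turn -0.001 travel after turn [2.1 2.1 6.1]
level turn [-0.004  0.003  0.   ]
[-0.02744058  0.31480252 -0.23075547]
```

>>> apply_moves(moves=[{"travel":[2,1,3],"turn":[0,0,0]},{"travel":[0,0,3],"turn":[0,0,0]},{"travel":[0,0,0],"turn":[0,0,0]}])

```text
clock: 30.7
ee_pos: [0.4791, -0.2845, 0.026]
tool_rot: [-0.113, 0.994, -0.002, 0.002]
contact_force: [0.3, -0.2, 0.4]
width: 0.0212
```

```bash
python3 - <<'E'
from h import *
delta(478.6,-283.4,26,103);print(get_obs()["contact_force"])
E
```

```text
yawy 102.9 tilt [ 0.004 -0.003] q7 1.72 travel now [ 0.2  1.2 -0. ] turn -0.001 travel after turn [ 0.2  1.2 -0. ]
[ 0.32104651 -0.2418605   0.37105759]
```

Release to 30 mm and lift.

>>> apply_moves(moves=[{"travel":[0,0,0],"turn":[0,0,0]},{"travel":[0,0,0],"turn":[0,0,0]},{"travel":[0,0,0],"turn":[0,0,0]},{"travel":[0,0,-15],"turn":[0,0,0]},{"travel":[0,0,-30],"turn":[0,0,0]},{"travel":[-30,0,-40],"turn":[0,0,0]},{"travel":[-40,25,-40],"turn":[0,0,0]},{"travel":[-30,25,-30],"turn":[0,0,0]},{"travel":[0,0,0],"turn":[0,0,0]},{"travel":[0,0,0],"turn":[0,0,0]}], grip=0.35)

```text
clock: 31.7
ee_pos: [0.5635, -0.2151, 0.1881]
tool_rot: [-0.112, 0.994, -0.002, 0.003]
contact_force: [0.0, -0.8, -0.9]
width: 0.0299
```

```bash
python3 - <<'E'
from h import *
look(dict(small_tube=.021,carton=.035,low_jar=.047,big_tube=.024,liner_small=.016,liner_oblong=.016,spent_tube=.006,tall_bottle=.03),"w22")
look(dict(spent_tube=.005,tall_bottle=.032,small_tube=.021,carton=.023,low_jar=.03,big_tube=.024),"d22","side")
a=cv2.imread("pics/w22.png")[0:250,130:500];b=cv2.imread("pics/d22.png")[225:400,235:455]
a=cv2.resize(a,(580,392),interpolation=2);b=cv2.resize(b,(700,557),interpolation=2)
a=cv2.resize(a,(400,270));b=cv2.resize(b,(400,318))
b2=cv2.resize(cv2.imread("pics/d22.png")[100:220,190:340],(400,318))
x=np.vstack([np.hstack([cv2.resize(cv2.imread("pics/w22.png")[0:250,130:500],(400,270),interpolation=2),b2[:270]]),np.hstack([b,cv2.resize(cv2.imread("pics/d22.png")[265:370,265:400],(400,318),interpolation=2)])])
cv2.imwrite("pics/final.png",x)
E
```

```text
t 31.7 tcp [ 0.5635 -0.2151  0.1881] R [-0.975 -0.222 -0.006 -0.222  0.975 -0.004] w 0.0299
small_tube 0.95 uv [231. 100.] ctr [ 484.9 -283.4] size [24.9 70.7] yaw 17.4
carton 0.76 uv [320.  99.] ctr [ 467.5 -198.5] size [41.9 53.6] yaw 14.4
low_jar 0.95 uv [233. 222.] ctr [ 602.6 -254.8] size [42.9 47.5] yaw -62.5
big_tube 0.69 uv [320. 217.] ctr [ 593.9 -169.1] size [34.3 96.6] yaw 11.2
liner_small 0.76 uv [239.  97.] ctr [ 484.6 -283. ] size [ 80.2 129.1] yaw 14.2
liner_oblong 0.9 uv [301.  94.] ctr [ 464.6 -203.3] size [ 79.9 129.6] yaw 13.9
spent_tube 0.61 uv [556. 260.] ctr [578.8 222.6] size [13.7 22.8] yaw -82.6
t 32.15 tcp [ 0.5621 -0.2161  0.1857] R [-0.976 -0.22  -0.004 -0.22   0.976 -0.001] w 0.0297
spent_tube 0.76 uv [300. 166.] ctr [609.8 214.4] size [40.5 70.1] yaw -19.0
tall_bottle 0.87 uv [228. 143.] ctr [434.9 341.4] size [ 44.8 128.4] yaw 84.0
small_tube 0.85 uv [331. 337.] ctr [ 483.2 -284.2] size [30.3 70.2] yaw 8.0
small_tube 0.48 uv [212. 191.] ctr [356.3 162.8] size [33.3 64.2] yaw 33.0
carton 0.63 uv [302. 302.] ctr [ 468.  -199.8] size [53.3 63.5] yaw 13.6
low_jar 0.64 uv [390. 302.] ctr [ 614.3 -256.9] size [41.1 63.7] yaw 45.2
big_tube 0.64 uv [363. 272.] ctr [ 592.1 -171.6] size [45.3 97.7] yaw 11.5
```

View pics/final.png

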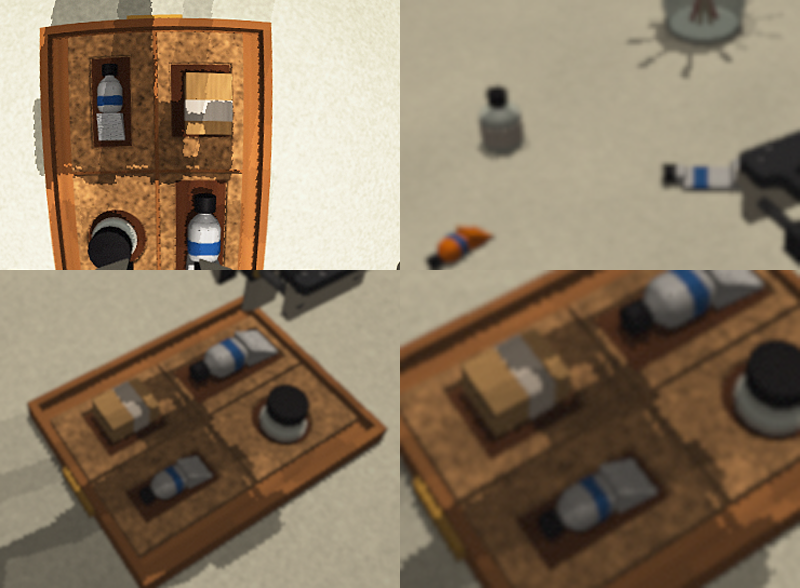

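```bash
python3 -c "
from plant import *
close_job()"
```

```text
the job is handed in; nothing more can be done
```

I packed the big tube, carton, jar and small tube each into its own liner pocket, let go of all four, moved the arm clear and handed the job in at about 32 s. The hand-in gives no verdict.

- **Placement:** The last wrist and side pictures showed all four sitting in their pockets. By my estimates the small tube is about 1 mm from its liner centre. The big tube is about 4 mm off, and the carton about 6 mm, towards one side of its pocket. For the jar, a close wrist look showed a rim of pocket visible around it and put it about 4 mm off. I read "fully down" from the pictures and the release heights; it was not measured directly.
- **Left alone:** The tall bottle shows at the same pixel as at the start. The spent tube was partly hidden behind the gripper in the last side view, but showed within about 4 pixels of its start. The orange look-alike was never touched.
- **Problems along the way:** My first approach to the carton drifted about 13 mm sideways and may have nudged it about 3 mm, so I backed off and measured it again. When the big tube was set down, the contact force briefly reached about 11 N.
- **Disagreements:** Box position estimates from the scene and side cameras differed from the wrist camera by 5–8 mm. I used the wrist camera's values, refined as I went. In the last wrist view the jar reads about 10 mm from its liner centre, because the gripper partly covers it; the side view put it about 5 mm off.

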